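# Set a grain mill's gap by its star wheel, then spin-check it

## Robot

A 6-joint arm with a two-finger parallel gripper is mounted at the origin on the work surface. World frame = base frame: x ahead of the robot, y to its left, z up, the work surface at z = 0. Lengths are in m, angles in rad, forces in N, time in s.
With the tool pointing down it reaches from about 0.325 to 0.75 m from the base axis. Payload 7.6 kg.
Tool frame: the origin (TCP) lies midway between the tips of the shut fingers; the grasp point (between the pads) lies 19 mm behind it; z points along the fingers, y is the line along which they close (so a half turn about z gives the same grasp; the last joint's range is limited). The gripper opens to 85 mm and grips with 20 to 120 N. Pads are 22 mm wide; open, the fingers measure 114 mm over their backs; the gripper's body (76 mm by 85 mm) begins 54 mm behind the grasp point. The pads swing forward as they close: fully open they stand 13 mm farther back than shut.
Start: joints at [-1.22, 0.052, 1.401, -0, 1.689, -0.07], TCP at [0.214, -0.479, 0.231] pointing down, gripper open.
Joint ranges: [-2.9, 2.9], [-0.91, 2.17], [0.12, 2.37], [-1.06, 4.2], [0.26, 2.73], [-2.93, 2.93]. Speed limits (rad/s): [2.57, 2.57, 3.01, 3.14, 3.14, 3.14].

## Interface

Orientations are given as a 3x3 rotation matrix whose columns are the frame's x, y, z axes.
In Python, from rig import robot, imaging, finish_job gives the robot as it stands. The module is installed in compiled form; this text tells all that it offers.
- The arm moves only by the tool send_rows, never from a script. Its argument "commands" is a list of rows, each a list of 3 entries, a list of its own where there are three numbers: the closure, from 0 (fully open) to 1 (shut), then the shift along the world's x, y, z in cm, then the turn about the world's z in rad. A call has exactly 5 rows; each row is the pose to reach, as a shift and turn from the pose commanded when the call began; what a row does not reach only later rows make up. A row lasts 1/8 s, in which the tool goes at most 62.5 mm and 10.7 degrees, less where a joint would pass 70% of its speed; a pose out of reach is approached as far as the arm can. A call with a gripper value outside its range is refused whole. The fingers move at their own pace and stop on an object; the grip force is fixed at half the most. Time passes only in rows, so rows that repeat a pose let the fingers close, or fill a call up. It gives the time, the measured TCP pose, the force, the opening and the grip force at its end, in the units of the state.
- robot.sense(): the state, without advancing time (a new reading comes with each control period).
- imaging.camera(name): name is "scene" or "top" or "wrist"; returns the picture (480x640x3 uint8, blue, green, red); there is no depth.
- imaging.camera_params(name): a dict with "fx", "fy", "cx", "cy" (pixels), "k1" (the pictures are not rectified: a ray, as slopes to the right and down, at radius r is drawn at 1 + k1 r^2 times it, then the intrinsics apply), "world_from_camera" (4x4, takes a point from camera to world coordinates); the wrist camera has in their place "tool_from_camera" (4x4, takes a point from camera to tool coordinates, whose origin is the TCP and whose axes are the flange's). Camera axes: x right, y down, z forward; pixel columns grow to the right and rows downward; lengths in m; the calibration is good to about 2 mm. A picture is of the moment at which its call begins: read the wrist's pose just before it. camera_params takes no time and is no camera call.
- finish_job(): hands the job in; it is judged then, once.
Trained networks look in the newest picture that a camera, given by its name, has taken for a name from the list of things; names that differ only in an ending like _2 or _b are one class to them, and where a whole thing is asked for, a point or a joint stands for the part that bears it (a point fixed in the world has none). Each returns a list of dicts, best first, with "confidence" (0 to 1); they miss things now and then, are a little off and sometimes report something else, mostly with a low value. They report only what shows in the picture. A call takes as long as a camera call.
- imaging.boxes_of(camera, label): "extent" ([left, top, width, height] in pixels, round what is visible of it).
- imaging.regions_of(camera, label): "region" (480x640 bool, what is visible of it) and "extent" ([left, top, width, height] in pixels, round what is visible of it).
- imaging.place_of(camera, label): "centre" ([row, column] in pixels: a listed point, or the origin of a listed thing).
The state is a dict: "t": time; "q": joint angles; "dq": joint speeds; "tau": joint torques, N m; "tool_pos": TCP position; "ee_rot": TCP orientation; "wrist_force": force on the tool from outside, world axes, zero at the start; "torque": the same for the moment, N m; "grip_width": opening from 0.0 (shut) to 1.0 (fully open); "gripper_force": force on a finger pad.
Only numpy, scipy, OpenCV 4.12 (cv2) and the standard library are available. Lean on these libraries where they do the work, as an engineer would, in place of code of your own. Each camera call takes 0.05 s, during which the arm holds its last target. There are 200 camera calls.

## Task

Take the square-bladed key out of its wooden block and, through the narrow slot in the top of the grain mill, push the star wheel round a tooth at a time towards the handwheel until the gauge pointer clicks into line with the long set mark, without running past it. Then spin the mill's handwheel through at least one full turn to check that it runs freely, let it come to rest, and put the key back upright in its block, fully home. Leave the jar, bowl and can where they are.

Things in the scene. Friction and masses are not known exactly. Their poses are not given: they have to be found in the camera images.
- mill: Grain mill, fixed, on a plywood base 190 x 360 x 16 mm. Origin: underside, on the worktop (z = 0). In its own frame (mm): at -y a white box housing (x -35..65, y -155..-20, top z 100, sheet 4 thick) hides the star wheel; at +y a white drum, 148 across, carries the handwheel (axis x 0, y 85). The neck between them is low (z 46).
- star_axle (a point): Centre of the steel star wheel, at mill x 0, y -90, z 52 mm; its axle lies along mill x. 8 teeth, 45 deg apart, 7 mm thick, 20 mm deep, tip radius 40 mm, wheel 16 mm thick. At each click two teeth straddle its top: tips at mill y -105 and -75 (z 89 mm); the next lie at y -127 and -53 (z 67 mm).
- push_start (a point): Where the blade's tip goes down through the slot, behind the tooth at y -105: mill x 0, y -120, z 78 mm (22 mm below the housing's top). Good within 4 mm in x and z and 6 mm in y. Empty at every click.
- push_end (a point): End of the push for one tooth: blade tip at mill x 0, y -85, z 78 mm. Between y -90 and -79 also serves: past the middle the wheel clicks on to the next tooth by itself and stays when the blade is lifted out; the slot's end stops a stroke from taking two. Pushing needs about 2 to 6 N.
- slot (a point): Centre of the slot in the housing's top, at mill x 0, y -102, z 100 mm. The slot is 20 mm wide (mill x) and 60 mm long (mill y, from y -132 to -72).
- star (a joint): Star wheel's angle, rad. Grows when its top moves towards the handwheel (mill +y). It clicks every 0.785 rad (one tooth): it starts at about 0, 0.785 or 1.571, and the pointer is at the set mark at 3.142.
- pointer_tip (a point): Tip of the small dark steel pointer (4 mm wide, 7 mm high) that slides along the gauge on the housing's top, beside the slot at mill x 41 mm. It moves 8 mm towards mill +y for each tooth.
- mark (a point): The set mark: the one long, tall dark rib (20 x 4 x 6 mm) on the gauge, at mill x 43, y -76, z 100 mm. The short ribs are 8 mm (one tooth) apart. Fixed.
- handwheel (a joint): Handwheel's angle, rad, positive counter-clockwise from above, starts within 0.3 of 0; unlimited in practice and free-running: it coasts after a push and is slowed by slight friction, by about 1 to 2 rad/s each second. Aluminium disc 160 mm across, 12 mm thick, top at z 112 mm, with a steel hub 44 mm across, up to z 122 mm.
- knob_top (a point): Centre of the top of the handwheel's crank knob: an upright dark wooden post 22 mm in diameter and 45 mm high on the disc (z 112 to 157 mm), 58 mm from the handwheel's axis; at angle 0 it is on the mill's -x side of the axis.
- key: The adjuster key, loose, about 0.16 kg. Origin: centre of the collar's underside; z up along the handle. Square steel collar 44 x 44 x 6 mm (z 0..6), square wooden handle 28 x 28 mm (z 6..56), square steel blade 8 x 8 mm reaching down to z -65 mm. It stands in the block with its collar resting on the block's top.
- key_tip (a point): Centre of the lower end of the key's blade, 65 mm under the key's origin.
- block: Wooden key block, fixed, 74 x 74 x 85 mm on a foot 90 x 90 x 8 mm. Origin: centre of the underside (z = 0). A square well 26 x 26 mm, open at the top, goes right down through its middle. The key stands in it with the key's origin 85 mm above the block's.
- jar: Bystander: amber glass jar with a steel lid, 90 mm across, 150 mm high. Origin: centre of the underside.
- bowl: Bystander: green bowl, 150 mm across, 85 mm high. Origin: centre of the underside.
- can: Bystander: steel food can, 74 mm across, 110 mm high. Origin: centre of the underside.

How it is judged:
On the way, in this order (a step that is already met when the one before it is completed fails the run):
1. the key has been lifted clear out of its block (z of key_tip in the frame of block above 0.075 m), for 0.1 s.
2. the star wheel has clicked round to the set mark (value of joint star between 2.94 and 3.34 rad), for 0.2 s.
3. the handwheel has been spun through a full turn, either way ((value of joint handwheel above 5.8 rad or value of joint handwheel below -5.8 rad)).
At the end, for the whole second after the job is handed in: The star wheel rests at the set mark (3.142 +- 0.2 rad); the handwheel has turned 5.8 rad or more from zero either way and is still (under 0.1 rad/s); the key stands in its block at rest: tilt under 0.1 rad, height within 4 mm of home, within 14 mm of the block's axis (all of step 2 and (value of joint handwheel above 5.8 rad or value of joint handwheel below -5.8 rad) and velocity of joint handwheel between -0.1 and 0.1 rad/s and horizontal distance between key and block below 0.014 m and z of key in the frame of block between 0.081 and 0.089 m and angle between key's own z axis and vertical below 0.1 rad and linear speed of key below 0.02 m/s); the robot touches nothing.
It fails at once if the star wheel is run past the set mark (value of joint star above 3.65 rad).
It fails at once if the jar, bowl or can is shifted by more than 30 mm or tipped (distance of any of jar, bowl, can from where it was at the start of the episode above 0.03 m).
It also fails if it takes over 61 s, if anything falls off the work surface, if the arm or the gripper's body presses on something with over 40 N, if the wrist force passes 120 N, or if a joint passes its speed limit or range.

## Working session

There is one attempt and no reset: what is moved stays moved. The work goes in short steps, Python scripts to look and compute and a tool call to move; the robot and the scene stay as the last step left them, time stands still between calls to the robot, and variables do not carry over. Pictures are saved under pics/ and viewed, at most 10 in all, crops included, and the job is handed in when it is done.

Besides the shell and the picture viewer there is one more tool, called after "Request:" as name(argument=value, ...) on one line, values as JSON. send_rows: Moves the arm, as the interface text tells. Its arguments: {"type":"object","properties":{"commands":{"type":"array"}},"required":["commands"]}

```bash
mkdir -p pics
cat > h.py <<'E'
import numpy as np, cv2
from rig import robot, imaging, finish_job
def ray(cam,row,col):
    p=imaging.camera_params(cam)
    K=np.array([[p['fx'],0,p['cx']],[0,p['fy'],p['cy']],[0,0,1]])
    u=cv2.undistortPoints(np.array([[[col,row]]],float),K,np.array([p['k1'],0,0,0,0.]))[0,0]
    if 'world_from_camera' in p: T=np.array(p['world_from_camera'])
    else:
        s=robot.sense(); W=np.eye(4); W[:3,:3]=s['ee_rot']; W[:3,3]=s['tool_pos']; T=W@np.array(p['tool_from_camera'])
    return T[:3,3],T[:3,:3]@np.array([u[0],u[1],1])
def atz(cam,row,col,z):
    o,d=ray(cam,row,col); return o+d*(z-o[2])/d[2]
def proj(cam,P):
    p=imaging.camera_params(cam)
    if 'world_from_camera' in p: T=np.array(p['world_from_camera'])
    else:
        s=robot.sense(); W=np.eye(4); W[:3,:3]=s['ee_rot']; W[:3,3]=s['tool_pos']; T=W@np.array(p['tool_from_camera'])
    c=np.linalg.inv(T)@np.append(P,1); x=c[:2]/c[2]; x=x*(1+p['k1']*(x@x)); return p['fy']*x[1]+p['cy'],p['fx']*x[0]+p['cx']
E
python3 - <<'E'
from h import *
for c in ['scene','top']:
    im=imaging.camera(c); cv2.imwrite(f'pics/{c}0.png',im)
    for n,z in [('mill',0),('star_axle',.052),('slot',.1),('pointer_tip',.107),('mark',.106),('knob_top',.157),('key',.085),('block',0),('jar',0),('bowl',0),('can',0),('push_start',.078),('handwheel',.112)]:
        for r in imaging.place_of(c,n)[:1]:
            print(c,n,round(r['confidence'],2),np.round(r['centre'],1),np.round(atz(c,*r['centre'],z),4))
print(robot.sense())
E
```

```text
scene mill 0.56 [263.3 330.2] [0.5405 0.0125 0.    ]
scene star_axle 0.91 [233.8 295.6] [ 0.5556 -0.0846  0.052 ]
scene slot 0.79 [221.3 291.6] [ 0.5604 -0.0899  0.1   ]
scene mark 0.87 [234.6 293.9] [ 0.5892 -0.0561  0.106 ]
scene knob_top 0.74 [222.  385.4] [0.4637 0.1006 0.157 ]
scene key 0.8 [318.8 478.5] [0.496  0.3676 0.085 ]
scene block 0.59 [334.8 463.4] [0.4983 0.3592 0.    ]
scene jar 0.7 [182.2 255.4] [ 0.4632 -0.3247  0.    ]
scene bowl 0.92 [255.4 212.4] [ 0.7115 -0.2269  0.    ]
scene can 0.78 [403.8 401.6] [0.7113 0.3385 0.    ]
scene push_start 0.84 [223.6 289.1] [ 0.5569 -0.1028  0.078 ]Traceback (most recent call last):
  File "<stdin>", line 5, in <module>
ValueError: it knows: block, bowl, can, jar, key, key_tip, knob_top, mark, mill, pointer_tip, push_end, push_start, slot, star_axle
```

Run:
```python
from h import *
c='top'
im=imaging.camera(c); cv2.imwrite(f'pics/{c}0.png',im)
for n,z in [('mill',0),('star_axle',.052),('slot',.1),('pointer_tip',.107),('mark',.106),('knob_top',.157),('key',.085),('block',0),('jar',0),('bowl',0),('can',0),('push_start',.078),('push_end',.078)]:
        for r in imaging.place_of(c,n)[:1]:
            print(c,n,round(r['confidence'],2),np.round(r['centre'],1),np.round(atz(c,*r['centre'],z),4))
for k,v in robot.sense().items(): print(k,np.round(v,3).tolist())
p=imaging.camera_params('wrist');print(p)
print(imaging.camera_params('top'))
```

```text
top mill 0.93 [283.2 323.1] [0.5306 0.0041 0.    ]
top star_axle 0.73 [267.9 361.8] [ 0.5573 -0.0766  0.052 ]
top slot 0.56 [262.7 370.2] [ 0.5598 -0.0901  0.1   ]
top pointer_tip 0.4 [266.3 375.6] [ 0.5513 -0.1005  0.107 ]
top mark 0.93 [239.4 352.7] [ 0.6061 -0.0537  0.106 ]
top knob_top 0.86 [303.5 274.8] [0.4656 0.0959 0.157 ]
top key 0.7 [262.6 369. ] [ 0.5628 -0.089   0.085 ]
top block 0.63 [292.4 158.1] [0.5018 0.3629 0.    ]
top jar 0.8 [319.7 472.9] [ 0.4592 -0.3203  0.    ]
top bowl 0.8 [202.5 428.6] [ 0.7199 -0.2295  0.    ]
top can 0.93 [197.7 175.5] [0.7174 0.3416 0.    ]
top push_start 0.91 [262.6 373.8] [ 0.5643 -0.0995  0.078 ]
top push_end 0.95 [266.4 364.4] [ 0.5559 -0.0801  0.078 ]
t 1.35
q [-1.22, 0.052, 1.401, 0.0, 1.689, -0.07]
dq [-0.0, 0.0, -0.0, 0.001, -0.002, 0.0]
tau [-0.001, -38.154, -36.031, -0.0, 0.0, -0.0]
tool_pos [0.214, -0.479, 0.231]
ee_rot [[0.913, 0.409, 0.0], [0.409, -0.913, -0.0], [0.0, 0.0, -1.0]]
wrist_force [0.775, 0.103, 0.365]
torque [0.04, 0.009, -0.037]
gripper_force 0.0
grip_width 0.995
{'fx': 356.47349781512753, 'fy': 356.47349781512753
[... 234 characters left out ...]
7698e-04,
        -1.06088542e-04],
       [-1.04487115e-03, -3.18980827e-01,  9.47760592e-01,
        -1.42692801e-01],
       [ 0.00000000e+00,  0.00000000e+00,  0.00000000e+00,
         1.00000000e+00]])}
{'fx': 586.0898567625892, 'fy': 586.0898567625892, 'cx': 317.6815780147524, 'cy': 244.44847675492815, 'k1': 0.025565237571678143, 'world_from_camera': array([[ 2.43164218e-02, -9.76401310e-01,  2.14590760e-01,
         3.37780810e-01],
       [-9.99703953e-01, -2.35677095e-02,  6.04723422e-03,
         1.02114930e-02],
       [-8.47114724e-04, -2.14674278e-01, -9.76685332e-01,
         1.27136467e+00],
       [ 0.00000000e+00,  0.00000000e+00,  0.00000000e+00,
         1.00000000e+00]])}
```

View pics/top0.png

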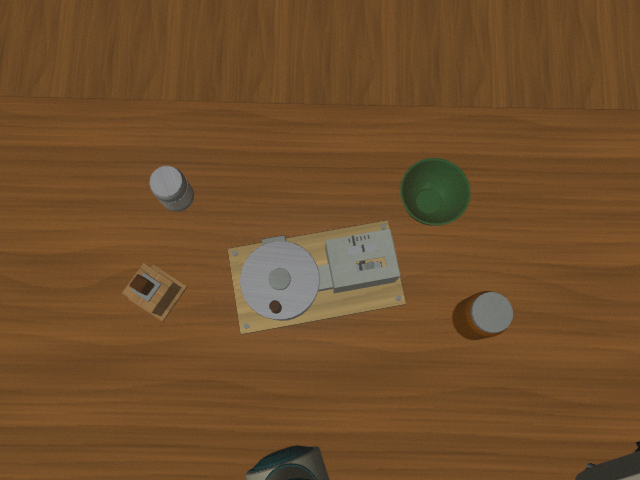

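View pics/scene0.png

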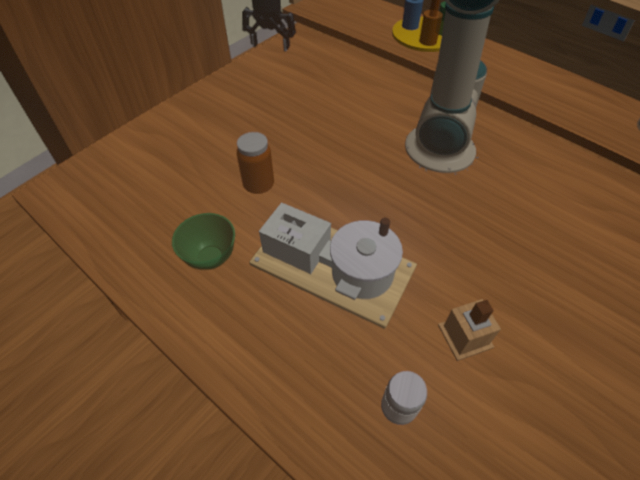

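The top view shows the mill at about (320,275), with the slot at (370,264) and the set mark at (352,239). The block and key are at (150,290), the can at (170,188), the jar at (490,315) and the bowl at (435,192). The network's "key" hit in the top view is wrong; it landed on the slot. I'll move over the mill next and look with the wrist camera.

Request:
send_rows(commands=[[0,[3,5,2],0],[0,[7,10,4],0],[0,[11,15,6],0],[0,[14,20,8],0],[0,[17,25,10],0]])

```text
t: 1.98
tool_pos: [0.3815, -0.2334, 0.3297]
ee_rot: [[0.913, 0.408, 0.0], [0.408, -0.913, -0.0], [0.0, 0.001, -1.0]]
wrist_force: [0.3, -0.6, -0.0]
grip_width: 1.0
gripper_force: 0.0
```

Request:
send_rows(commands=[[0,[3,5,0],0],[0,[7,10,0],0],[0,[11,15,0],0],[0,[15,20,0],0],[0,[17,23,0],0]])

```text
t: 2.6
tool_pos: [0.552, -0.0028, 0.3284]
ee_rot: [[0.912, 0.41, -0.001], [0.41, -0.912, 0.0], [-0.0, -0.0, -1.0]]
wrist_force: [-0.7, -0.7, -0.4]
grip_width: 1.001
gripper_force: 0.0
```

Run:
```python
from h import *
c='wrist'
s=robot.sense(); print(s['t'],s['tool_pos'],s['dq'])
im=imaging.camera(c); cv2.imwrite(f'pics/{c}0.png',im)
for n,z in [('mill',0),('star_axle',.052),('slot',.1),('pointer_tip',.107),('mark',.106),('knob_top',.157),('key',.085),('block',0),('push_start',.078),('push_end',.078)]:
        for r in imaging.place_of(c,n)[:1]:
            print(c,n,round(r['confidence'],2),np.round(r['centre'],1),np.round(atz(c,*r['centre'],z),4))
```

```text
2.6 [ 0.55196771 -0.00279406  0.32841742] [ 0.50674874  0.48273883 -0.52510121 -0.00677152  0.03829354  0.51468933]
wrist mill 0.97 [190.2 301.7] [0.5357 0.0127 0.    ]
wrist star_axle 0.73 [188.  394.7] [ 0.593  -0.0868  0.052 ]
wrist slot 0.75 [226.2 390.8] [ 0.5574 -0.0907  0.1   ]
wrist pointer_tip 0.64 [189.3 393. ] [ 0.5947 -0.0728  0.107 ]
wrist mark 0.84 [187.6 377.4] [ 0.5894 -0.058   0.106 ]
wrist knob_top 0.76 [256.5 180.3] [0.459  0.0956 0.157 ]
wrist block 0.73 [189.9 393.5] [ 0.5852 -0.1041  0.    ]
wrist push_start 0.59 [226.8 405.1] [ 0.5591 -0.1148  0.078 ]
wrist push_end 0.95 [221.7 371.6] [ 0.5488 -0.0763  0.078 ]
```

View pics/wrist0.png

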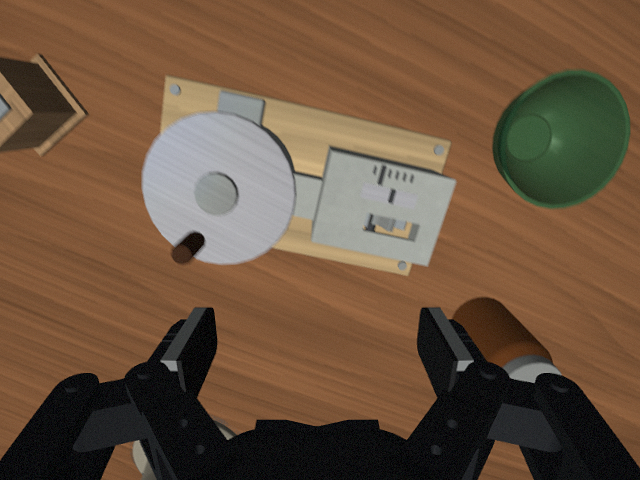

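The wrist view shows the housing's top corners near (330,148), (456,180), (429,265) and (312,240), and the hub at (216,193). The pointer is at (392,195) and the set mark at (381,174). Next I'll fit the mill's pose from a settled picture.

```bash
cat >> h.py <<'E'
def mill(p,P):
    c,s=np.cos(p[2]),np.sin(p[2]); P=np.asarray(P,float)/1000
    return np.array([p[0]+c*P[0]-s*P[1],p[1]+s*P[0]+c*P[1],P[2]])
E
python3 - <<'E'
from h import *
from scipy.optimize import least_squares
s=robot.sense(); im=imaging.camera('wrist'); print(s['t'],s['tool_pos'],np.abs(s['dq']).max())
g=cv2.cvtColor(im,cv2.COLOR_BGR2GRAY)
M=[(65,-20,100),(65,-155,100),(-35,-155,100),(-35,-20,100),(95,180,16),(95,-180,16),(-95,-180,16)]
# settle shift: start from old pixels, refine by corner search
px=np.array([(330,148),(456,180),(429,265),(312,240),(166,77),(449,143),(408,275)],np.float32)
p0=np.array([.538,.008,.15])
f=lambda p,q:np.concatenate([np.array(proj('wrist',mill(p,m)))[::-1]-u for m,u in zip(M,q)])
a=least_squares(f,p0,args=(px,)); print('old px',a.x,a.fun.reshape(-1,2).round(1).tolist())
q=cv2.cornerSubPix(g,px.copy().reshape(-1,1,2),(6,6),(-1,-1),(3,50,.01)).reshape(-1,2); print(q.round(1).tolist())
b=least_squares(f,a.x,args=(q,),loss='soft_l1'); print('new',b.x,b.fun.reshape(-1,2).round(1).tolist())
T=cv2.imread('pics/top0.png')
for n,P in [('hub',(0,85,122)),('mark',(43,-76,106)),('slotA',(0,-132,100)),('slotB',(0,-72,100))]:
    print(n,mill(b.x,P).round(4),np.round(proj('wrist',mill(b.x,P)),1),np.round(proj('top',mill(b.x,P)),1),np.round(proj('scene',mill(b.x,P)),1))
v=im.copy()
for P in M+[(0,85,122),(33,-76,106),(53,-76,106),(10,-132,100),(-10,-132,100),(10,-72,100),(-10,-72,100)]:
    r,c=proj('wrist',mill(b.x,P)); cv2.circle(v,(int(round(c)),int(round(r))),0,(0,0,255),-1)
cv2.imwrite('pics/w1.png',cv2.resize(v[130:290,290:470],None,fx=4,fy=4,interpolation=cv2.INTER_NEAREST)[:600,:800])
cv2.imwrite('raw_w1.png',im)
E
```

```text
3.15 [ 0.55063034 -0.00592154  0.32928327] 0.006629161498061865
old px [0.53887634 0.01189508 0.20195501] [[-1.2, -1.6], [-2.2, -4.4], [-4.1, -3.1], [-3.7, -2.5], [3.4, 3.9], [6.7, 3.7], [3.4, 6.2]]
[[327.6000061035156, 146.1999969482422], [454.5, 179.0], [425.70001220703125, 264.3999938964844], [309.5, 240.89999389648438], [163.89999389648438, 75.9000015258789], [448.8999938964844, 140.39999389648438], [405.70001220703125, 274.29998779296875]]
new [0.53875358 0.01349452 0.19104309] [[0.3, 0.0], [-1.9, -2.2], [-2.9, -1.7], [-3.0, -3.7], [5.2, 3.1], [5.9, 7.6], [3.6, 7.7]]
hub [0.5226 0.0969 0.122 ] [189.  210.7] [276.8 276.7] [247.5 366.5]
mark [ 0.5954 -0.053   0.106 ] [180.7 375.9] [244.5 352.3] [237.  293.1]
slotA [ 0.5638 -0.1161  0.1   ] [229.6 413.2] [261. 383.] [216.6 282.4]
slotB [ 0.5524 -0.0572  0.1   ] [217.5 360.5] [265.9 353.9] [226.3 304.4]
```

View pics/w1.png

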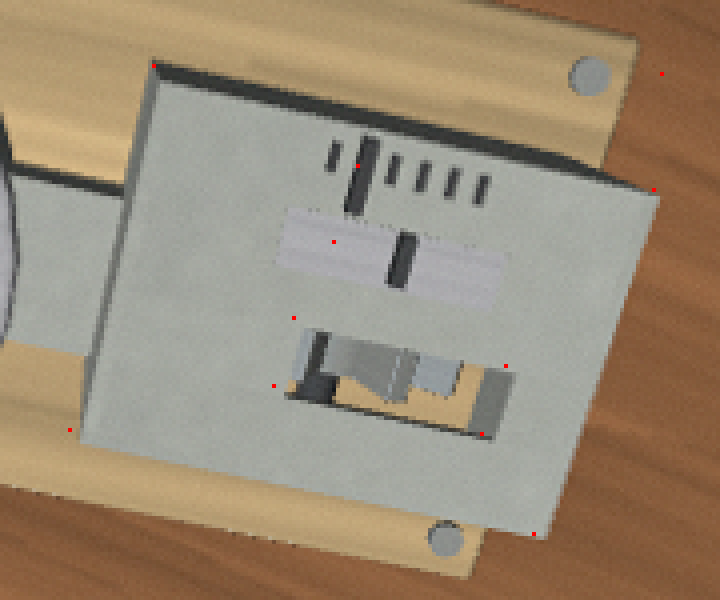

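The crop shows the slot's corners at full-frame (366,212), (418.5,223), (413,240) and (361.5,229.5). The pointer stands about two rib spacings short of the set mark. I'll refit with these points, and locate the hub and key from this picture and the top one.

Run:
```python
from h import *
from scipy.optimize import least_squares
M=[(65,-20,100),(65,-155,100),(-35,-155,100),(-35,-20,100),(10,-72,100),(10,-132,100),(-10,-132,100),(-10,-72,100),(53,-76,106),(33,-76,106),(0,85,122)]
px=np.array([(329.2,150.5),(454.2,179),(426.5,264.5),(310.5,240),(366.2,212),(418.5,223),(412.7,240),(361.5,229.5),(383,164.2),(378,183.5),(215,192)])
f=lambda p:np.concatenate([np.array(proj('wrist',mill(p,m)))[::-1]-u for m,u in zip(M,px)])
b=least_squares(f,[.538,.008,.2],loss='soft_l1'); print('new',b.x,b.fun.reshape(-1,2).round(1).tolist())
for n,P in [('hub',(0,85,122)),('mark',(43,-76,106)),('slot',(0,-102,100)),('slotB',(0,-72,100))]:
    print(n,mill(b.x,P).round(4),np.round(proj('wrist',mill(b.x,P)),1),np.round(proj('top',mill(b.x,P)),1),np.round(proj('scene',mill(b.x,P)),1))
T=cv2.imread('pics/top0.png')[225:325,110:410]; T2=cv2.resize(T,None,fx=4,fy=4,interpolation=cv2.INTER_CUBIC)
w=T2[:,:400]; h=T2[:,820:1200]
cv2.imwrite('pics/t2.png',np.hstack([w,h]))
```

```text
new [0.5373681  0.00893722 0.1972598 ] [[1.9, -1.4], [1.4, -0.2], [-0.4, 0.0], [-0.5, -0.2], [0.1, -0.8], [0.7, 0.1], [0.9, -0.0], [-0.0, -0.9], [-1.3, 9.5], [-1.5, 9.0], [-0.5, 0.6]]
hub [0.5207 0.0923 0.122 ] [192.6 214.5] [277.8 279. ] [245.8 365.3]
mark [ 0.5944 -0.0572  0.106 ] [183.2 379.1] [245.  354.3] [235.8 292. ]
slot [ 0.5574 -0.0911  0.1   ] [225.8 390.3] [263.9 370.7] [220.3 292.1]
slotB [ 0.5515 -0.0617  0.1   ] [219.9 363.8] [266.4 356.1] [225.1 303.2]
```

View pics/t2.png

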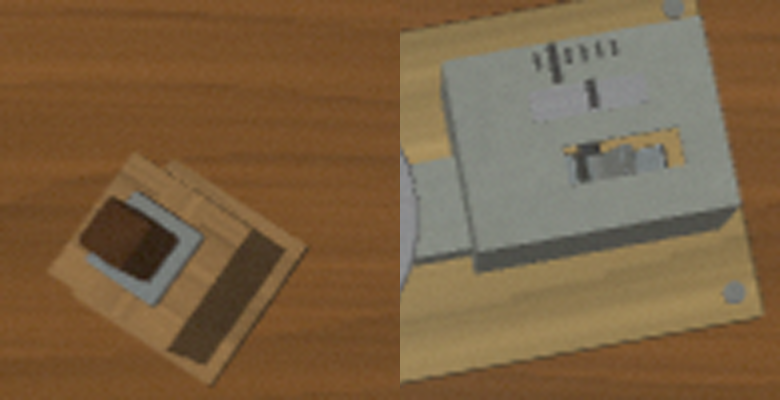

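Request:
send_rows(commands=[[0,[-1,6,0],0.1],[0,[-2,12,0],0.2],[0,[-3,18,0],0.3],[0,[-4,24,0],0.4],[0,[-5,30,0],0.5]])

```text
t: 3.82
tool_pos: [0.5003, 0.2964, 0.3292]
ee_rot: [[0.603, 0.798, 0.001], [0.798, -0.603, 0.0], [0.0, 0.0, -1.0]]
wrist_force: [0.4, -0.4, -0.2]
grip_width: 1.003
gripper_force: 0.0
```

Request:
send_rows(commands=[[0,[0,4,0],0],[0,[0,4,0],0],[0,[0,4,0],0],[0,[0,4,0],0],[0,[0,4,0],0]])

```text
t: 4.45
tool_pos: [0.5012, 0.3339, 0.3293]
ee_rot: [[0.606, 0.795, 0.001], [0.795, -0.606, 0.0], [0.001, 0.0, -1.0]]
wrist_force: [0.1, -0.1, 0.1]
grip_width: 0.997
gripper_force: 0.0
```

Run:
```python
from h import *
s=robot.sense(); im=imaging.camera('wrist'); print(s['t'],s['tool_pos'],s['ee_rot'].round(3).tolist(),np.abs(s['dq']).max())
cv2.imwrite('pics/k1.png',im)
for c in ['wrist','top','scene']:
  if c!='wrist': imaging.camera(c)
  for n,z in [('key',.085),('block',0)]:
        for r in imaging.place_of(c,n)[:2]:
            print(c,n,round(r['confidence'],2),np.round(r['centre'],1),np.round(atz(c,*r['centre'],z),4))
```

```text
4.45 [0.50119285 0.33385432 0.32934373] [[0.606, 0.795, 0.001], [0.795, -0.606, 0.0], [0.001, 0.0, -1.0]] 0.0057073447511584744
wrist key 0.68 [175.1 300.2] [0.5015 0.364  0.085 ]
wrist block 0.91 [168.2 301.5] [0.4977 0.3625 0.    ]
top key 0.56 [286.7 148.2] [0.5021 0.3604 0.085 ]
top block 0.71 [291.9 158.8] [0.503  0.3615 0.    ]
scene key 0.93 [318.1 474.2] [0.5003 0.3599 0.085 ]
scene block 0.6 [334.4 463.4] [0.4974 0.3587 0.    ]
scene block 0.33 [226.  286.4] [ 0.5235 -0.1491  0.    ]
```

View pics/k1.png

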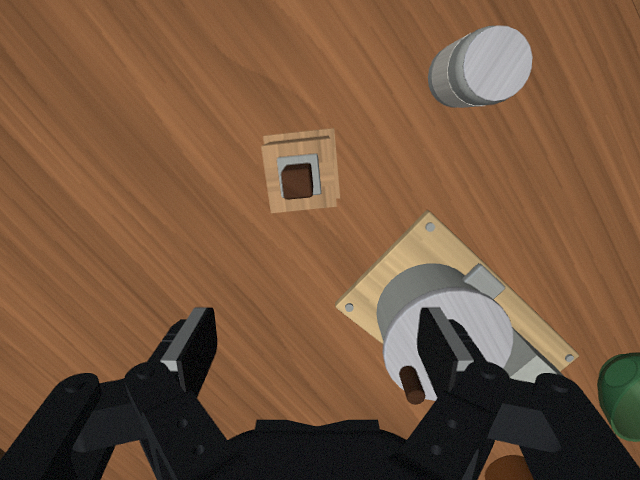

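The wrist view shows the block around (303,172), with the key's collar at (277,156), (319,153) and (322,194). The handle is dark, and the can is clear of it at (480,65).

Run:
```python
from h import *
im=cv2.imread('pics/k1.png')
A=lambda q,z:np.array([atz('wrist',v,u,z)[:2] for u,v in q])
C=A([(277,156),(319,153),(322,194)],.091); print(C.round(4),'ctr',((C[0]+C[2])/2).round(4),[np.arctan2(*(d[::-1])).round(3) for d in (C[1]-C[0],C[2]-C[1])],[np.linalg.norm(d).round(4) for d in (C[1]-C[0],C[2]-C[1])])
B=A([(272,212),(340,206)],.085); d=B[1]-B[0]; print(B.round(4),np.arctan2(d[1],d[0]),np.linalg.norm(d))
F=A([(282,170),(311,165)],.141)
cv2.imwrite('pics/k2.png',cv2.resize(im[115:225,245:355],None,fx=5,fy=5,interpolation=cv2.INTER_CUBIC))
```

```text
[[0.495  0.3958]
 [0.5319 0.3715]
 [0.5082 0.3348]] ctr [0.5016 0.3653] [np.float64(-0.582), np.float64(-2.145)] [np.float64(0.0442), np.float64(0.0437)]
[[0.4508 0.3514]
 [0.5153 0.3109]] -0.5606870316401591 0.07616179571254149
```

View pics/k2.png

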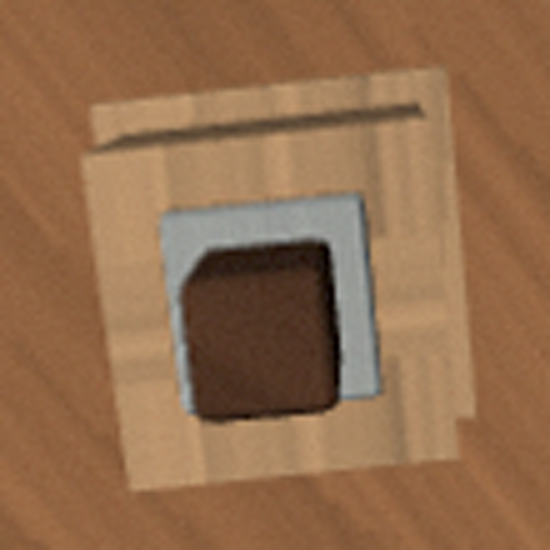

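Request:
send_rows(commands=[[0,[0,3,-4],0.075],[0,[0,3,-10],0.075],[0,[0,3,-15],0.075],[0,[0,3,-20],0.075],[0,[0,3,-22.6],0.075]])

```text
t: 5.52
tool_pos: [0.4996, 0.3641, 0.0993]
ee_rot: [[0.544, 0.839, -0.004], [0.839, -0.544, -0.003], [-0.004, -0.002, -1.0]]
wrist_force: [-0.2, -0.1, 0.8]
grip_width: 1.001
gripper_force: 0.0
```

Request:
send_rows(commands=[[0.3,[0,0,0],0],[0.8,[0,0,0],0],[1,[0,0,0],0],[1,[0,0,0],0],[1,[0,0,0],0]])

```text
t: 6.15
tool_pos: [0.5017, 0.3654, 0.1051]
ee_rot: [[0.544, 0.839, 0.003], [0.839, -0.544, 0.002], [0.003, 0.002, -1.0]]
wrist_force: [-0.3, 0.1, 5.9]
grip_width: 0.321
gripper_force: 59.9
```

Request:
send_rows(commands=[[1,[0,0,2],0],[1,[0,0,6],0],[1,[0,0,11],0],[1,[0,0,15],0],[1,[0,0,18],0]])

```text
t: 6.78
tool_pos: [0.5008, 0.3648, 0.2865]
ee_rot: [[0.544, 0.839, 0.002], [0.839, -0.544, 0.002], [0.003, 0.001, -1.0]]
wrist_force: [-0.1, 0.3, -2.3]
grip_width: 0.315
gripper_force: 59.1
```

Request:
send_rows(commands=[[1,[0.5,-4,0],-0.08],[1,[1,-10,0],-0.18],[1,[2,-15,0],-0.28],[1,[3,-20,0],-0.38],[1,[3.5,-25,0],-0.48]])

```text
t: 7.4
tool_pos: [0.5358, 0.1131, 0.284]
ee_rot: [[0.872, 0.49, 0.001], [0.49, -0.872, -0.0], [0.001, 0.0, -1.0]]
wrist_force: [0.9, -0.2, -1.3]
grip_width: 0.322
gripper_force: 59.3
```

Request:
send_rows(commands=[[1,[1,-6,0],-0.1],[1,[1.5,-12,0],-0.2],[1,[2,-18,0],-0.32],[1,[2.4,-21,0],-0.32],[1,[2.4,-22.4,0],-0.32]])

```text
t: 8.02
tool_pos: [0.5596, -0.1107, 0.2836]
ee_rot: [[0.981, 0.193, 0.0], [0.193, -0.981, -0.0], [0.0, 0.0, -1.0]]
wrist_force: [-0.0, 0.1, -0.6]
grip_width: 0.32
gripper_force: 59.3
```

Request:
send_rows(commands=[[1,[0,0,-2],0],[1,[0,0,-4],0],[1,[0,0,-6],0],[1,[0,0,-6],0],[1,[0,0,-6],0]])

```text
t: 8.65
tool_pos: [0.5602, -0.1087, 0.2244]
ee_rot: [[0.981, 0.195, 0.002], [0.195, -0.981, -0.0], [0.002, 0.001, -1.0]]
wrist_force: [-0.3, 0.4, -1.8]
grip_width: 0.314
gripper_force: 59.4
```

Run:
```python
from h import *
s=robot.sense(); im=imaging.camera('wrist'); print(s['t'],s['tool_pos'],s['ee_rot'].round(3).tolist(),s['grip_width'],np.abs(s['dq']).max())
p=s['tool_pos'];p=p-np.array([0,0,.085])
for n in ['key_tip','slot','mark','key','push_start']:
    for r in imaging.place_of('wrist',n)[:1]: print(n,r['confidence'],np.round(r['centre'],1), np.round(proj('wrist',p),1))
for c in ['top','scene']:
  imaging.camera(c)
  for n in ['key_tip','key']:
    for r in imaging.place_of(c,n)[:1]: print(c,n,r['confidence'],np.round(r['centre'],1), np.round(proj(c,p if n!='key' else p+[0,0,.065]),1))
cv2.imwrite('pics/p1.png',im[60:460,120:620])
```

```text
8.65 [ 0.56021998 -0.10870781  0.22439549] [[0.981, 0.195, 0.002], [0.195, -0.981, -0.0], [0.002, 0.001, -1.0]] 0.3137711152580041 0.01172243737114365
key_tip 0.97 [251.2 315.7] [246.  315.8]
slot 0.55 [173.6 254.1] [246.  315.7]
mark 0.59 [174.  255.9] [246.  315.7]
key 0.57 [291.3 317.1] [245.9 315.7]
push_start 0.55 [219.6 318.5] [245.9 315.7]
top key 0.76 [251.5 385.1] [252.3 385.1]
scene key_tip 0.67 [204.  286.3] [206.2 284.6]
scene key 0.91 [181.6 281.4] [186.3 282.7]
```

View pics/p1.png

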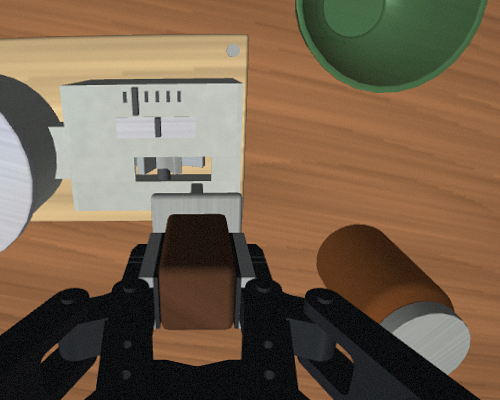

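The blade tip shows at crop (196,184), just below the slot, whose crop corners are (135,157) to (212,181). I'll check the slot and the blade's front edge against the predicted positions.

Run:
```python
from h import *
s=robot.sense();b=[.5374,.0089,.1973]
for P in [(10,-72,100),(10,-132,100),(-10,-132,100),(-10,-72,100)]: print(P,np.round(proj('wrist',mill(b,P)),1)[::-1])
p=s['tool_pos']
for d in (.083,.085,.088):
  for a in (-4,4): print(d,a,np.round(proj('wrist',mill([p[0],p[1],b[2]],(4,a,1000*(p[2]-d)))),1)[::-1])
c,sn=np.cos(b[2]),np.sin(b[2]); e=p[:2]-b[:2]; print('tip in mill mm',1000*(c*e[0]+sn*e[1]),1000*(-sn*e[0]+c*e[1]))
```

```text
(10, -72, 100) [253.9 215.7]
(10, -132, 100) [331.7 215.5]
(-10, -132, 100) [331.4 240.1]
(-10, -72, 100) [255.3 240.2]
0.083 -4 [322.4 241.1]
0.083 4 [310.4 241.2]
0.085 -4 [322.3 240.2]
0.085 4 [310.5 240.2]
0.088 -4 [322.3 238.8]
0.088 4 [310.6 238.8]
tip in mill mm -1.1213711048692447 -120.20265710243231
```

Request:
send_rows(commands=[[1,[0.3,0.05,-0.5],0],[1,[0.3,0.05,-2],0],[1,[0.3,0.05,-4],0],[1,[0.3,0.05,-6.1],0],[1,[0.3,0.05,-6.1],0]])

```text
t: 9.88
tool_pos: [0.5616, -0.1083, 0.1589]
ee_rot: [[0.981, 0.195, -0.005], [0.195, -0.981, 0.001], [-0.005, -0.002, -1.0]]
wrist_force: [0.6, -0.4, -0.6]
grip_width: 0.321
gripper_force: 59.4
```

Request:
send_rows(commands=[[1,[-0.15,0.7,0],0],[1,[-0.3,1.5,0],0],[1,[-0.5,2.5,0],0],[1,[-0.7,3.5,0],0],[1,[-0.7,3.5,0],0]])

```text
t: 10.5
tool_pos: [0.5559, -0.0727, 0.1623]
ee_rot: [[0.981, 0.196, 0.0], [0.196, -0.981, 0.0], [0.0, 0.0, -1.0]]
wrist_force: [0.8, -1.2, 0.4]
grip_width: 0.32
gripper_force: 59.8
```

Request:
send_rows(commands=[[1,[0,0,0],0],[1,[0,0,2],0],[1,[0,0,4],0],[1,[0,0,6],0],[1,[0,0,6],0]])

```text
t: 11.12
tool_pos: [0.5564, -0.0737, 0.2232]
ee_rot: [[0.981, 0.195, 0.003], [0.195, -0.981, 0.0], [0.003, 0.0, -1.0]]
wrist_force: [0.1, -0.2, -2.1]
grip_width: 0.321
gripper_force: 59.8
```

Run:
```python
from h import *
s=robot.sense(); im=imaging.camera('wrist'); print(s['t'],s['tool_pos'],s['wrist_force'],s['grip_width'])
b=[.5374,.0089,.1973]
p=s['tool_pos'];c,sn=np.cos(b[2]),np.sin(b[2]); e=p[:2]-b[:2]; print('tip in mill mm',1000*(c*e[0]+sn*e[1]),1000*(-sn*e[0]+c*e[1]))
for k in range(-4,2): print(k,np.round(proj('wrist',mill(b,(41,-76+8*k,107))),1))
for r in imaging.place_of('wrist','pointer_tip')[:1]: print(r)
cv2.imwrite('pics/p2.png',cv2.resize(im[120:320,180:400],None,fx=2.5,fy=2.5))
```

```text
11.125 [ 0.55643807 -0.07372621  0.22322077] [ 0.13122318 -0.20347452 -2.07544537] 0.32101419817161686
tip in mill mm 2.472131585368801 -84.75510042768813
-4 [181.2 348.7]
-3 [181.2 337.6]
-2 [181.2 326.6]
-1 [181.2 315.5]
0 [181.3 304.5]
1 [181.3 293.4]
{'centre': [175.4, 314.6], 'confidence': 0.46}
```

View pics/p2.png

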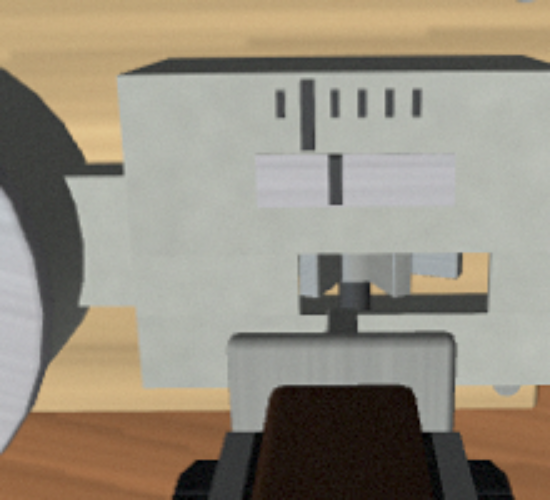

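The pointer at crop x=335 lines up with the first rib short of the set mark at x=307, so one more tooth is needed. I'll repeat the same stroke.

Request:
send_rows(commands=[[1,[0.5,-2,0],0],[1,[0.6,-3.5,0],0],[1,[0.6,-3.5,-1],0],[1,[0.6,-3.5,-3.5],0],[1,[0.6,-3.5,-6],0]])

```text
t: 11.85
tool_pos: [0.5616, -0.1086, 0.1603]
ee_rot: [[0.981, 0.194, -0.001], [0.194, -0.981, 0.0], [-0.001, -0.001, -1.0]]
wrist_force: [1.3, 0.6, -1.9]
grip_width: 0.317
gripper_force: 59.8
```

Request:
send_rows(commands=[[1,[0,0,0],0],[1,[-0.3,1.5,0],0],[1,[-0.5,2.5,0],0],[1,[-0.7,3.5,0],0],[1,[-0.7,3.5,0],0]])

```text
t: 12.48
tool_pos: [0.5551, -0.0728, 0.1627]
ee_rot: [[0.981, 0.196, 0.001], [0.196, -0.981, -0.0], [0.001, 0.001, -1.0]]
wrist_force: [0.9, -1.4, 0.4]
grip_width: 0.317
gripper_force: 60.2
```

Request:
send_rows(commands=[[1,[0,0,0],0],[1,[0,0,2],0],[1,[0,0,4],0],[1,[0,0,6],0],[1,[0,0,6],0]])

```text
t: 13.1
tool_pos: [0.5554, -0.0738, 0.2232]
ee_rot: [[0.981, 0.194, 0.003], [0.194, -0.981, -0.0], [0.002, 0.001, -1.0]]
wrist_force: [-0.4, 0.3, -1.0]
grip_width: 0.322
gripper_force: 60.0
```

Run:
```python
from h import *
s=robot.sense(); im=imaging.camera('wrist'); print(s['t'],s['tool_pos'],s['wrist_force'],s['grip_width'])
cv2.imwrite('pics/p3.png',cv2.resize(im[140:320,180:400],None,fx=2.5,fy=2.5))
imaging.camera('top')
for c,n in [('wrist','key_tip'),('top','knob_top')]:
  for r in imaging.place_of(c,n)[:1]: print(r,atz('top',*r['centre'],.157))
g=cv2.cvtColor(im,cv2.COLOR_BGR2GRAY).astype(int)
for row in (192,): print(g[row,285:350].tolist())
print(g[165,285:350].tolist())
```

```text
13.1 [ 0.55543356 -0.07379759  0.22322733] [-0.44405153  0.25198455 -1.03033398] 0.3217863788741223
{'centre': [249.0, 316.7], 'confidence': 0.96} [0.57352151 0.01879802 0.157     ]
{'centre': [302.6, 273.8], 'confidence': 0.82} [0.46724043 0.09790536 0.157     ]
[190, 190, 190, 190, 190, 191, 190, 190, 191, 191, 193, 191, 190, 190, 195, 172, 96, 67, 73, 72, 66, 111, 184, 194, 192, 189, 188, 189, 192, 190, 191, 188, 190, 190, 188, 187, 190, 191, 191, 188, 189, 189, 189, 187, 189, 188, 188, 191, 190, 190, 183, 193, 187, 188, 185, 189, 187, 187, 191, 188, 187, 188, 187, 187, 186]
[179, 183, 180, 179, 180, 145, 100, 92, 88, 163, 182, 177, 178, 178, 186, 116, 72, 72, 74, 72, 57, 164, 181, 178, 184, 179, 185, 151, 119, 110, 114, 172, 184, 182, 182, 181, 180, 185, 148, 120, 124, 125, 176, 182, 185, 181, 181, 183, 183, 144, 132, 127, 154, 179, 180, 178, 180, 180, 185, 185, 138, 132, 139, 167, 186]
```

The pointer and set mark now share columns 300–306, so the star wheel is at the mark. Next I'll carry the key back by reversing the summed shifts.

Request:
send_rows(commands=[[1,[0,0,3],0],[1,[0,1,6.1],0],[1,[-0.3,5,6.1],0.1],[1,[-0.8,11,6.1],0.2],[1,[-1.4,17,6.1],0.3]])

```text
t: 13.92
tool_pos: [0.5403, 0.0978, 0.2818]
ee_rot: [[0.878, 0.478, -0.002], [0.478, -0.878, -0.0], [-0.002, -0.001, -1.0]]
wrist_force: [0.9, -0.3, -0.8]
grip_width: 0.318
gripper_force: 59.9
```

Request:
send_rows(commands=[[1,[-0.8,6,0],0.1],[1,[-1.6,12,0],0.2],[1,[-2.4,18,0],0.3],[1,[-3.2,24,0],0.4],[1,[-4,26.85,0],0.5]])

```text
t: 14.55
tool_pos: [0.4996, 0.3676, 0.281]
ee_rot: [[0.539, 0.842, -0.002], [0.842, -0.539, -0.001], [-0.002, -0.001, -1.0]]
wrist_force: [0.1, 0.2, -1.8]
grip_width: 0.317
gripper_force: 60.0
```

Request:
send_rows(commands=[[1,[0,0,0],0],[1,[0,0,-3],0],[1,[0,0,-6],0],[1,[0,0,-8.5],0],[1,[0,0,-8.5],0]])

```text
t: 15.18
tool_pos: [0.5003, 0.363, 0.195]
ee_rot: [[0.546, 0.838, -0.005], [0.838, -0.546, -0.003], [-0.005, -0.002, -1.0]]
wrist_force: [0.6, 0.6, -2.6]
grip_width: 0.32
gripper_force: 60.1
```

Run:
```python
from h import *
s=robot.sense(); print(s['t'],s['tool_pos'],s['ee_rot'].round(3).tolist(),s['wrist_force'],s['grip_width'])
im=imaging.camera('wrist');p=s['tool_pos']
for n,z in [('key_tip',.085),('key',.065),('block',1)]:
  for r in imaging.place_of('wrist',n)[:1]: print(n,r['confidence'],r['centre'],proj('wrist',p-[0,0,z]), proj('wrist',np.array([.501,.364,0])))
cv2.imwrite('pics/r1.png',im)
```

```text
15.175 [0.50032392 0.36303712 0.19501117] [[0.546, 0.838, -0.005], [0.838, -0.546, -0.003], [-0.005, -0.002, -1.0]] [ 0.59698125  0.59989685 -2.63867322] 0.31967827302133545
key_tip 0.61 [252.6, 315.6] (np.float64(245.9696051937296), np.float64(316.49196650445805)) (np.float64(206.88434016464083), np.float64(316.4096597142692))
key 0.55 [292.3, 317.2] (np.float64(256.865560687591), np.float64(316.49507567836554)) (np.float64(207.34877566549042), np.float64(316.31610547458945))
block 0.78 [208.8, 317.5] (np.float64(147.91254854728697), np.float64(315.9469824682799)) (np.float64(207.612143848651), np.float64(316.36189792924506))
```

View pics/r1.png

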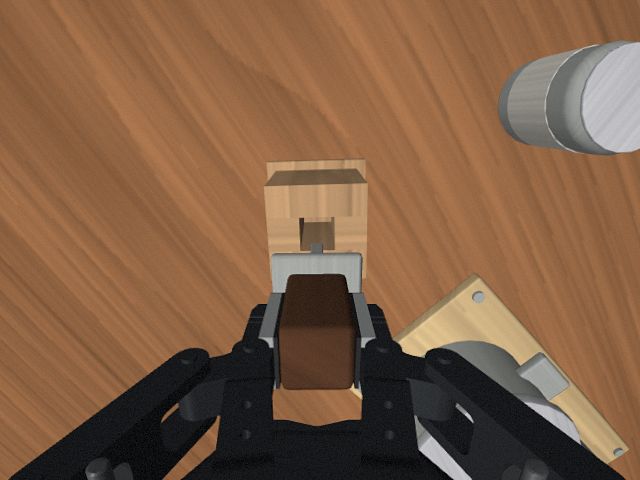

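The blade (317,248) is centred over the well (317,233). I'll lower it and release.

Request:
send_rows(commands=[[1,[0.1,0.15,-1],0],[1,[0.1,0.15,-4],0],[1,[0.1,0.15,-7],0],[1,[0.1,0.15,-9.2],0],[1,[0.1,0.15,-9.2],0]])

```text
t: 16.0
tool_pos: [0.5017, 0.3664, 0.1053]
ee_rot: [[0.544, 0.839, -0.0], [0.839, -0.544, -0.0], [-0.0, -0.0, -1.0]]
wrist_force: [0.2, 0.2, -1.6]
grip_width: 0.319
gripper_force: 62.9
```

Request:
send_rows(commands=[[0.5,[0,0,0],0],[0,[0,0,0],0],[0,[0,0,0],0],[0,[0,0,0],0],[0,[0,0,0.5],0]])

```text
t: 16.62
tool_pos: [0.5017, 0.3662, 0.1107]
ee_rot: [[0.544, 0.839, -0.001], [0.839, -0.544, -0.001], [-0.001, -0.0, -1.0]]
wrist_force: [0.4, 0.6, -0.2]
grip_width: 0.996
gripper_force: 0.0
```

Request:
send_rows(commands=[[0,[0,0,2],0],[0,[0,0,6],0],[0,[0,0,11],0],[0,[0,0,16],0],[0,[0,-3,18],0]])

```text
t: 17.25
tool_pos: [0.502, 0.3374, 0.2966]
ee_rot: [[0.542, 0.84, 0.006], [0.84, -0.542, 0.004], [0.007, 0.003, -1.0]]
wrist_force: [1.0, -0.7, -1.2]
grip_width: 0.997
gripper_force: 0.0
```

Run:
```python
from h import *
s=robot.sense(); print(s['t'],s['tool_pos'],s['wrist_force'],s['grip_width'],s['q'].round(2))
im=imaging.camera('wrist')
cv2.imwrite('pics/k3.png',np.hstack([im[100:300,200:400]]))
for c in ['wrist','scene']:
  if c=='scene': imaging.camera(c)
  for n,z in [('key',.085),('block',0),('knob_top',.157)]:
    for r in imaging.place_of(c,n)[:1]: print(c,n,round(r['confidence'],2),np.round(r['centre'],1),atz(c,*r['centre'],z).round(4))
b=[.5374,.0089,.1973]
print('axis',mill(b,(0,85,112)),'knob0',mill(b,(-58,85,157)))
```

```text
17.25 [0.50201652 0.33737503 0.29661769] [ 1.01577001 -0.74298888 -1.18191822] 0.9973850463202696 [0.53 0.27 1.03 0.   1.83 1.1 ]
wrist key 0.69 [182.7 298.1] [0.5005 0.3636 0.085 ]
wrist block 0.7 [173.3 305.7] [0.5027 0.3594 0.    ]
wrist knob_top 0.72 [431.  406.8] [0.4594 0.0997 0.157 ]
scene key 0.84 [318.9 472.5] [0.5042 0.3581 0.085 ]
scene block 0.74 [331.8 466.1] [0.488  0.3602 0.    ]
scene knob_top 0.92 [218.5 386.1] [0.4546 0.0961 0.157 ]
axis [0.52073809 0.09225095 0.112     ] knob0 [0.46386333 0.08088165 0.157     ]
```

View pics/k3.png

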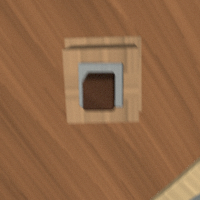

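The key sits upright and home in its block. For the handwheel, the knob is at about (0.462, 0.097), on the −x side. I'll shut the fingers, come down on the knob's −y side and push towards +y.

Request:
send_rows(commands=[[1,[-0.5,-4,0],-0.15],[1,[-1.5,-10,0],-0.3],[1,[-2.5,-16,0],-0.45],[1,[-3,-21,0],-0.6],[1,[-3.5,-25,0],-0.75]])

```text
t: 18.27
tool_pos: [0.4663, 0.0849, 0.2904]
ee_rot: [[0.971, 0.238, -0.001], [0.238, -0.971, -0.0], [-0.001, 0.0, -1.0]]
wrist_force: [0.2, -1.2, 0.0]
grip_width: 0.001
gripper_force: 0.0
```

Request:
send_rows(commands=[[1,[-0.6,-2.9,0],-0.15],[1,[-0.6,-2.9,0],-0.25],[1,[-0.6,-2.9,-4],-0.25],[1,[-0.6,-2.9,-8],-0.25],[1,[-0.6,-2.9,-10],-0.25]])

```text
t: 18.9
tool_pos: [0.4597, 0.0576, 0.1878]
ee_rot: [[1.0, -0.004, -0.005], [-0.004, -1.0, -0.0], [-0.005, 0.0, -1.0]]
wrist_force: [0.9, -0.1, 0.7]
grip_width: 0.002
gripper_force: 0.0
```

Run:
```python
from h import *
s=robot.sense(); print(s['t'],s['tool_pos'],s['ee_rot'].round(2).tolist(),s['grip_width'])
for c in ['wrist','scene']:
  imaging.camera(c)
  for r in imaging.place_of(c,'knob_top')[:1]: print(c,round(r['confidence'],2),np.round(r['centre'],1),atz(c,*r['centre'],.157).round(4))
```

```text
18.9 [0.45973924 0.05759818 0.18781995] [[1.0, -0.0, -0.0], [-0.0, -1.0, -0.0], [-0.0, 0.0, -1.0]] 0.001923353323049571
wrist 0.6 [279.4 242.4] [0.4598 0.0972 0.157 ]
scene 0.6 [222.1 382.5] [0.468  0.0959 0.157 ]
```

Knob confirmed at y≈0.097. Now lower, then make the push stroke and lift.

Request:
send_rows(commands=[[1,[0,0,-3],0],[1,[0,0,-6.3],0],[1,[0,0,-6.3],0],[1,[0,0,-6.3],0],[1,[0,0,-6.3],0]])

```text
t: 19.73
tool_pos: [0.4619, 0.0574, 0.13]
ee_rot: [[1.0, -0.004, 0.003], [-0.004, -1.0, 0.0], [0.003, -0.0, -1.0]]
wrist_force: [-0.0, 0.2, -0.1]
grip_width: -0.002
gripper_force: 0.0
```

Request:
send_rows(commands=[[1,[0,1.5,0],0],[1,[0.2,4.5,0],0],[1,[1.5,9,0],0],[1,[1.5,9,6],0],[1,[1.5,9,11],0]])

```text
t: 20.35
tool_pos: [0.4756, 0.1488, 0.2399]
ee_rot: [[1.0, -0.003, 0.0], [-0.003, -1.0, 0.0], [0.0, -0.0, -1.0]]
wrist_force: [0.3, 0.4, -0.0]
grip_width: -0.002
gripper_force: 0.0
```

Run:
```python
from h import *
s=robot.sense(); print(s['t'],s['tool_pos'],s['wrist_force'])
for i in range(6):
  imaging.camera('scene')
  for r in imaging.place_of('scene','knob_top')[:1]:
    p=atz('scene',*r['centre'],.157); print(round(robot.sense()['t'],2),round(r['confidence'],2),p.round(3),np.arctan2(p[1]-.0923,p[0]-.5207).round(2))
```

```text
20.35 [0.47564965 0.14882971 0.23993765] [ 0.26547542  0.37095001 -0.04080932]
20.45 0.61 [0.578 0.102 0.157] 0.18
20.55 0.62 [0.568 0.071 0.157] -0.42
20.65 0.81 [0.551 0.049 0.157] -0.96
20.75 0.74 [0.521 0.039 0.157] -1.56
20.85 0.69 [0.496 0.042 0.157] -2.02
20.95 0.72 [0.48  0.062 0.157] -2.51
```

The wheel is spinning clockwise at about 5 rad/s and has already passed a full turn. I'll back the arm away and let it coast to rest.

Request:
send_rows(commands=[[1,[-1,-1,3],0],[1,[-3,-2,6],0],[1,[-5,-3,8],0],[1,[-5,-3,8],0],[1,[-5,-3,8],0]])

```text
t: 21.58
tool_pos: [0.4261, 0.1174, 0.3167]
ee_rot: [[1.0, -0.004, -0.001], [-0.004, -1.0, -0.0], [-0.001, 0.0, -1.0]]
wrist_force: [-1.1, -0.0, -0.3]
grip_width: -0.001
gripper_force: 0.0
```

Request:
send_rows(commands=[[1,[0,0,0],0],[1,[0,0,0],0],[1,[0,0,0],0],[1,[0,0,0],0],[1,[0,0,0],0]])

```text
t: 22.2
tool_pos: [0.4259, 0.1173, 0.3179]
ee_rot: [[1.0, -0.004, 0.0], [-0.004, -1.0, -0.0], [0.0, 0.0, -1.0]]
wrist_force: [-0.9, -0.1, 0.0]
grip_width: 0.001
gripper_force: 0.0
```

Request:
send_rows(commands=[[1,[0,0,0],0],[1,[0,0,0],0],[1,[0,0,0],0],[1,[0,0,0],0],[1,[0,0,0],0]])

```text
t: 22.82
tool_pos: [0.4259, 0.1173, 0.3179]
ee_rot: [[1.0, -0.004, -0.0], [-0.004, -1.0, -0.0], [-0.0, 0.0, -1.0]]
wrist_force: [-0.3, 0.6, -0.2]
grip_width: 0.007
gripper_force: 0.0
```

Request:
send_rows(commands=[[1,[0,0,0],0],[1,[0,0,0],0],[1,[0,0,0],0],[1,[0,0,0],0],[1,[0,0,0],0]])

```text
t: 23.45
tool_pos: [0.4259, 0.1173, 0.3179]
ee_rot: [[1.0, -0.004, -0.0], [-0.004, -1.0, -0.0], [-0.0, 0.0, -1.0]]
wrist_force: [0.1, 0.3, 0.8]
grip_width: -0.0
gripper_force: 0.0
```

Request:
send_rows(commands=[[1,[0,0,0],0],[1,[0,0,0],0],[1,[0,0,0],0],[1,[0,0,0],0],[1,[0,0,0],0]])

```text
t: 24.08
tool_pos: [0.4259, 0.1173, 0.3179]
ee_rot: [[1.0, -0.004, -0.0], [-0.004, -1.0, -0.0], [-0.0, 0.0, -1.0]]
wrist_force: [-0.1, 1.0, 0.1]
grip_width: 0.002
gripper_force: 0.0
```

Request:
send_rows(commands=[[1,[0,0,0],0],[1,[0,0,0],0],[1,[0,0,0],0],[1,[0,0,0],0],[1,[0,0,0],0]])

```text
t: 24.7
tool_pos: [0.4259, 0.1173, 0.3179]
ee_rot: [[1.0, -0.004, 0.0], [-0.004, -1.0, -0.0], [0.0, 0.0, -1.0]]
wrist_force: [0.3, 0.2, -0.7]
grip_width: 0.001
gripper_force: 0.0
```

Request:
send_rows(commands=[[1,[0,0,0],0],[1,[0,0,0],0],[1,[0,0,0],0],[1,[0,0,0],0],[1,[0,0,0],0]])

```text
t: 25.32
tool_pos: [0.4259, 0.1173, 0.3179]
ee_rot: [[1.0, -0.004, -0.0], [-0.004, -1.0, -0.0], [-0.0, 0.0, -1.0]]
wrist_force: [-0.3, 0.7, -0.7]
grip_width: 0.001
gripper_force: 0.0
```

Request:
send_rows(commands=[[1,[0,0,0],0],[1,[0,0,0],0],[1,[0,0,0],0],[1,[0,0,0],0],[1,[0,0,0],0]])

```text
t: 25.95
tool_pos: [0.4259, 0.1173, 0.3179]
ee_rot: [[1.0, -0.004, 0.0], [-0.004, -1.0, -0.0], [0.0, 0.0, -1.0]]
wrist_force: [-0.5, -0.3, 0.3]
grip_width: -0.003
gripper_force: 0.0
```

Run:
```python
from h import *
for i in range(8):
  im=imaging.camera('scene')
  if i in(0,7):
    g=cv2.cvtColor(im,cv2.COLOR_BGR2GRAY)[180:320,300:430].astype(int)
    if i: print('diff',np.abs(g-g0).max(),np.sum(np.abs(g-g0)>25))
    g0=g
for n,z in [('knob_top',.157),('key',.085),('mark',.106),('pointer_tip',.107)]:
  for r in imaging.place_of('scene',n)[:1]: print(n,round(r['confidence'],2),np.round(r['centre'],1),atz('scene',*r['centre'],z).round(4))
print(robot.sense()['t'],robot.sense()['wrist_force'])
```

```text
diff 4 0
knob_top 0.75 [216.3 374.9] [0.4653 0.0737 0.157 ]
key 0.97 [319.4 475.6] [0.5011 0.3636 0.085 ]
mark 0.97 [236.4 291.3] [ 0.5968 -0.0572  0.106 ]
26.55 [-0.02601358 -0.33002727  0.40725532]
```

```bash
python3 -c "
from h import *
print(finish_job())"
```

```text
the job is handed in; nothing more can be done
None
```

The job is handed in at about 26.6 s and my own checks passed, though no verdict came back: star wheel two teeth on to the set mark, handwheel spun past a full turn and at rest, key home in its block; jar, bowl and can were kept clear of but not re-measured, and I viewed 11 pictures against the limit of 10.

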